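Rinse the steel nuts: fill the hopper and hold its spring gate open

TASK

Tip all four steel nuts out of the orange tub into the open hopper of the blue rinse station, then stand the tub back upright on its black mat and let go of it. After that, pull the hopper's black gate handle out until the red pointer is at the yellow marks on the rails, so that the nuts drop into the basket below, and keep it there: the gate springs shut when released, so finish while still holding the handle at the marks. Leave the spray bottle, funnel, brush and sponge where they are.

Things in the scene. Friction and masses are not known exactly. Their poses are not given: they have to be found in the camera images.
- tub: orange open plastic tub, 127 mm long (x), 66 mm wide (y), 60 mm tall, walls 3 mm, about 120 g. Origin: underside, mid-width; z up, -x the sloping pouring front, at first roughly towards the robot. Floor x -30 to +50 mm, rear wall at +53. Side walls upright, parallel, 60 mm tall for x -30 to +53, 43 mm tall beside the front ramp: grip across them (66 mm) near x = 0
- tub_lip (a point): middle of the tub's pouring lip, at (-74, 0, 33) mm in the tub's frame: a ramp rises at 35 degrees from the floor to it. The nuts slide out over it when the front is tipped down by about 65 to 80 degrees (smooth plastic, friction about 0.3)
- mat: black rubber mat fixed on the bench, 200 x 170 mm, 3 mm thick; origin at the centre of its underside
- station: fixed blue rinse station; origin on the bench under the hopper's centre, z up, -x its front, roughly towards the robot, where the gate comes out. Hopper: open mouth 140 mm (x) by 150 mm (y) centred on the origin, rim at z = 160 mm, outer faces at x = +-74 mm, y = +-84 mm; smooth slopes lead to an outlet 60 by 80 mm just over the gate plate (top at z = 90 mm)
- basket (a point): centre of the floor of the aluminium wash basket under the hopper, open at the top, 124 mm (station x) by 140 mm (y), 68 mm tall
- gate (a joint): how far the gate is pulled out towards the station's -x, in m: 0 shut, 0.070 with the red pointer at the middle of the yellow marks, 0.064 to 0.076 within the marks, 0.090 at the stop. A spring pulls it shut with about 3 N when shut and 7 N at the mark; it does not latch. From about 0.062 on the outlet is clear and the nuts have dropped
- gate_handle: black upright handle on the gate's flat tongue, 20 mm (x) by 40 mm (y) by 50 mm tall, axes as the station's; origin at the centre of its underside, on the tongue, at station (-125 mm - gate value, 0, 90 mm); 41 mm clear of the hopper's front when shut. Grip from above across x or y, fingertips 3 mm or more over the tongue. A red pointer line crosses the tongue at its foot
- mark (a point): midpoint between the yellow marks (12 mm long), one on each guide rail; the handle's origin is here when the gate is at 0.070. The rails run forward from the hopper to station x = -222 mm at y = +-46 mm, 8 mm wide, tops level with the tongue
- nut1: hexagonal steel nut, 17 mm across flats, 10 mm thick, 16 g, one of four lying in the tub; origin at the centre of its lower face
- nut2: hexagonal steel nut, 17 mm across flats, 10 mm thick, 16 g, one of four lying in the tub; origin at the centre of its lower face
- nut3: hexagonal steel nut, 17 mm across flats, 10 mm thick, 16 g, one of four lying in the tub; origin at the centre of its lower face
- nut4: hexagonal steel nut, 17 mm across flats, 10 mm thick, 16 g, one of four lying in the tub; origin at the centre of its lower face
- sprayer: yellow spray bottle with a black head, 68 mm across and 178 mm tall, standing behind the work; origin at the centre of its underside
- funnel: green plastic funnel standing mouth down, 90 mm across, 85 mm tall; origin at the centre of its underside
- brush: hand brush lying flat on the bench; origin under its middle, x along its length
- sponge: yellow sponge block, 90 x 60 x 30 mm, lying on the bench nearest the robot; origin at the centre of its underside
There are look-alikes about, which are no part of the job. There is more than one size of the tub; the job needs the smallest.

How it is judged:
By the outcome, as a careful person would: the job done as asked, in the order asked, and still so for the second after the job is handed in, while the arm keeps its last pose, push and grip.
It also fails if it takes over 72 s, if anything falls off the work surface, if the arm or the gripper's body presses on something with over 40 N, if the wrist force passes 120 N, or if a joint passes its speed limit or range.

ROBOT

A 6-joint arm with a two-finger parallel gripper is mounted at the origin on the work surface. World frame = base frame: x ahead of the robot, y to its left, z up, the work surface at z = 0. Lengths are in m, angles in degrees, forces in N, time in s.
With the tool pointing down it reaches from about 0.3 to 0.875 m from the base axis. Payload 6.4 kg.
Tool frame: the origin (TCP) lies at the very end of the fingers, on their centre line; the grasp point (between the pads) lies r.grip_point_offset behind it (r.grip_point_offset is the distance from the TCP to the grasp point, in m); z points along the fingers, y is the line along which they close (so a half turn about z gives the same grasp; the last joint's range is limited). The gripper opens to 88 mm and grips with 3 to 60 N. Pads are 18 mm wide; open, the fingers measure 123 mm over their backs; the gripper's body (75 mm by 187 mm) begins 45 mm behind the grasp point.
Start: joints at [-76.45, 10.359, 92.074, -0, 77.567, -11.82], TCP at [0.246, -0.52, 0.239] pointing down, gripper open.
Joint ranges: [-171.53, 171.53], [-51.25, 118.39], [17.06, 147.69], [-65.23, 245.23], [0, 150.52], [-178.68, 178.68]. Speed limits (degrees/s): [147.25, 147.25, 172.46, 180, 180, 180].

INTERFACE

Orientations are given as [roll, pitch, yaw] about the fixed x, y, z axes, in that order (R = Rz(yaw) Ry(pitch) Rx(roll)).
In Python, from cell import r, open_jaws, grab, kinematics, viewer, hand_in, get_clock, get_qpos, get_dq, get_joint_efforts, get_tcp_pos, get_eef_rot, get_ft_force, get_moment, get_gripper_width, get_gripper_force gives the robot as it stands. Calls block until the motion is done:
- r.move_pose(position, orientation): joint-space move of the TCP to a pose.
- r.servo_line(position, orientation=None, v=0.15): straight line of the TCP; orientation=None keeps the orientation; v is the mean speed in m/s.
- r.goto_joints(angles): joint-space move.
- open_jaws() and grab(force=None): open the fingers fully, or close them until they stop; force is the grip in N (None keeps the last).
- r.wait(seconds).
- kinematics.ik(position, orientation): joint angles nearest the present ones, or None.
- viewer.read_camera(name): name is "scene" or "side" or "wrist"; returns a dict with "color" (480x640x3 uint8, blue, green, red), "fx", "fy", "cx", "cy" (pixels), "distortion" ([k1, k2, p1, p2, k3] as OpenCV has them; the pictures are not rectified), "xyz" and "orientation" of the camera in the world; the wrist camera has in their place "hand_eye" (4x4, takes a point from camera to tool coordinates, whose origin is the TCP and whose axes are the flange's). Camera axes: x right, y down, z forward; pixel columns grow to the right and rows downward; lengths in m; the calibration is good to about 2 mm. A picture is of the moment at which its call begins: read the wrist's pose just before it. There is no depth.
A pose or a line that the arm cannot do raises r.Unreachable and nothing moves.
- hand_in(): hands the job in; it is judged then, once.
Readings, each from a call of its own:
- get_clock(): time.
- get_qpos(): joint angles.
- get_dq(): joint speeds.
- get_joint_efforts(): joint torques, N m.
- get_tcp_pos(): TCP position.
- get_eef_rot(): TCP orientation.
- get_ft_force(): force on the tool from outside, world axes, zero at the start.
- get_moment(): the same for the moment, N m.
- get_gripper_width(): opening from 0.0 (shut) to 1.0 (fully open).
- get_gripper_force(): force on a finger pad.
Only numpy, scipy, OpenCV 4.12 (cv2) and the standard library are available. Lean on these libraries where they do the work, as an engineer would, in place of code of your own. Each camera call takes 0.05 s, during which the arm holds its last target. There are 200 camera calls.

## Working session

There is one attempt and no reset: what is moved stays moved. The work goes in short steps, each a Python script; the robot and the scene stay as the last script left them, time stands still between calls to the robot, and variables do not carry over. Pictures are saved under pics/ and viewed, at most 10 in all, crops included, and the job is handed in when it is done.

```bash
ls; mkdir -p pics
python3 - <<'E'
from cell import *
import cv2,numpy as np
for n in ("scene","side","wrist"):
    c=viewer.read_camera(n); cv2.imwrite(f"pics/{n}0.png",c["color"])
    print(n,{k:v for k,v in c.items() if k!="color"})
a=[cv2.imread(f"pics/{n}0.png") for n in("scene","side")]
print(r.grip_point_offset,get_clock())
E
```

```text
pics
scene {'fx': 583.8302493676617, 'fy': 583.8302493676617, 'cx': 321.0183195087827, 'cy': 244.31677555102846, 'distortion': array([-0.1654003,  0.       ,  0.       ,  0.       ,  0.       ]), 'xyz': array([ 1.25241194, -0.64002294,  1.42736303]), 'orientation': array([-144.42929375,   -0.24085737,   48.29582162])}
side {'fx': 502.806607642652, 'fy': 502.806607642652, 'cx': 318.37274968378676, 'cy': 235.99058879027285, 'distortion': array([-0.09665671,  0.        ,  0.        ,  0.        ,  0.        ]), 'xyz': array([0.22434746, 0.79320048, 0.92476023]), 'orientation': array([-134.88915176,   -1.16200236, -156.46033734])}
wrist {'fx': 330.87337727400734, 'fy': 330.87337727400734, 'cx': 320.887091642697, 'cy': 247.1275358239226, 'distortion': array([-0.0248726,  0.       ,  0.       ,  0.       ,  0.       ]), 'hand_eye': array([[ 6.93674714e-04, -9.60881972e-01, -2.76957316e-01,
         7.11608743e-02],
       [ 9.99999682e-01,  5.57243449e-04,  5.71312980e-04,
         4.83823163e-04],
       [-3.94631693e-04, -2.76957624e-01,  9.60882052e-01,
        -1.45519148e-01],
       [ 0.00000000e+00,  0.00000000e+00,  0.00000000e+00,
         1.00000000e+00]])}
0.0187 0.15
```

View pics/scene0.png

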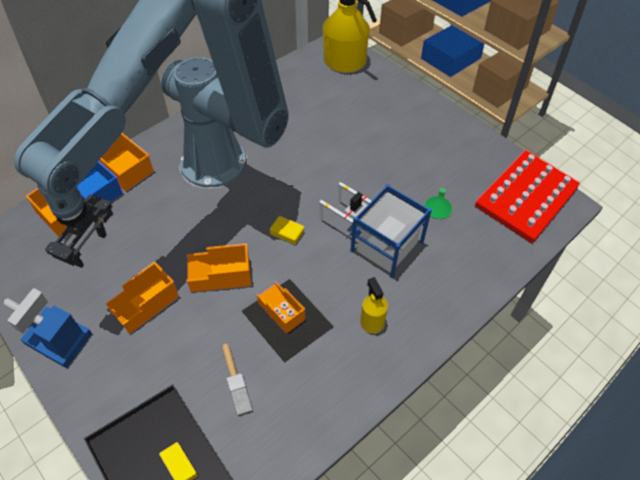

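View pics/side0.png

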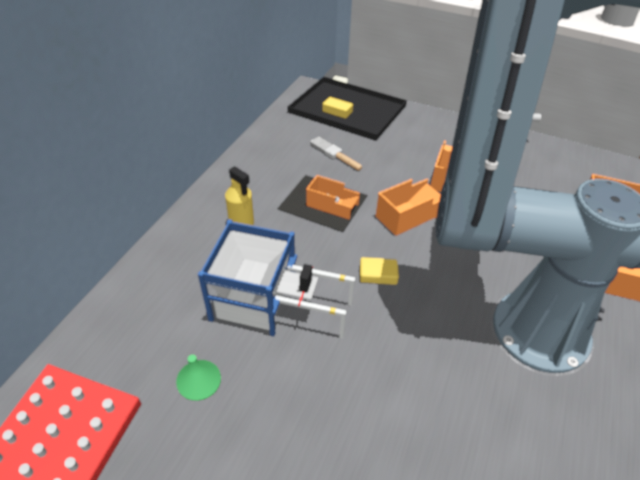

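The scene view shows the job tub holding the nuts on the black mat at (283,308). The station is at (392,225), with its black handle near (356,203). The side view shows the tub at (333,196), the hopper at (248,262) and the handle at (306,278). Next I'll get rough positions, then take wrist views.

```bash
cat > h.py <<'E'
from cell import *
import cv2,numpy as np
from scipy.spatial.transform import Rotation as R
def rot(o): return R.from_euler('xyz',o,degrees=True).as_matrix()
def snap(n,f=None):
    """picture with camera pose (P,Rm) in the world"""
    p,o=np.array(get_tcp_pos()),rot(get_eef_rot())
    c=viewer.read_camera(n)
    if n=="wrist":
        H=c["hand_eye"]; c["P"]=p+o@H[:3,3]; c["R"]=o@H[:3,:3]
    else: c["P"]=c["xyz"]; c["R"]=rot(c["orientation"])
    c["K"]=np.array([[c["fx"],0,c["cx"]],[0,c["fy"],c["cy"]],[0,0,1]])
    if f: cv2.imwrite(f,c["color"]); np.save(f[:-4]+".npy",{k:v for k,v in c.items()},allow_pickle=True)
    return c
def load(f): return np.load(f,allow_pickle=True).item()
def plane(c,uv,z):
    q=cv2.undistortPoints(np.array(uv,float).reshape(-1,1,2),c["K"],c["distortion"])[:,0]
    d=np.c_[q,np.ones(len(q))]@c["R"].T
    return c["P"]+d*((z-c["P"][2])/d[:,2])[:,None]
E
python3 - <<'E'
from h import *
s=snap("scene","pics/s1.png"); d=snap("side","pics/d1.png")
np.set_printoptions(precision=3,suppress=True)
print("tub",plane(s,[(283,308)],.03),plane(d,[(333,196)],.03))
print("hop",plane(s,[(392,218)],.16),plane(d,[(248,255)],.16))
print("hand",plane(s,[(356,203)],.115),plane(d,[(306,278)],.115))
print("mat",plane(s,[(287,318)],.003))
print("sprayer",plane(s,[(374,325)],0),"funnel",plane(s,[(438,211)],0),"sponge",plane(s,[(288,230)],.03))
# wrist view pose reach
for p in ((.5,-.3,.35),(.5,0,.45),(.55,-.2,.45)):
  for y in(-90,0,90,180): print(p,y,kinematics.ik(p,[180,0,y]))
print(get_eef_rot())
E
```

```text
tub [[ 0.601 -0.191  0.03 ]] [[ 0.592 -0.197  0.03 ]]
hop [[0.643 0.174 0.16 ]] [[0.627 0.195 0.16 ]]
hand [[0.512 0.163 0.115]] [[0.508 0.167 0.115]]
mat [[ 0.62  -0.194  0.003]]
sprayer [[ 0.794 -0.029  0.   ]] funnel [[0.643 0.407 0.   ]] sponge [[ 0.405 -0.01   0.03 ]]
(0.5, -0.3, 0.35) -90 [-42.619   7.438  82.666  -0.     89.895 137.381]
(0.5, -0.3, 0.35) 0 [-42.619   7.438  82.666  -0.     89.895  47.381]
(0.5, -0.3, 0.35) 90 [-42.619   7.438  82.666   0.     89.895 -42.619]
(0.5, -0.3, 0.35) 180 [ -42.619    7.438   82.666    0.      89.895 -132.619]
(0.5, 0, 0.45) -90 [-13.627  -4.648  83.97   -0.    100.678 166.373]
(0.5, 0, 0.45) 0 [-13.627  -4.648  83.97   -0.    100.678  76.373]
(0.5, 0, 0.45) 90 [-13.627  -4.648  83.97    0.    100.678 -13.627]
(0.5, 0, 0.45) 180 [ -13.627   -4.648   83.97     0.     100.678 -103.627]
(0.55, -0.2, 0.45) -90 [-31.595   6.797  72.345  -0.    100.858 148.405]
(0.55, -0.2, 0.45) 0 [-31.595   6.797  72.345  -0.    100.858  58.405]
(0.55, -0.2, 0.45) 90 [-31.595   6.797  72.345   0.    100.858 -31.595]
(0.55, -0.2, 0.45) 180 [ -31.595    6.797   72.345    0.     100.858 -121.595]
[-179.954   -0.011   25.369]
```

Run:
```python
from h import *
r.move_pose([.60,-.19,.30],[180,0,0]); r.wait(.3); a=snap("wrist","pics/w1.png")
r.move_pose([.58,.18,.42],[180,0,0]); r.wait(.3); b=snap("wrist","pics/w2.png")
print(get_clock(),get_qpos())
```

```text
4.175 [ 5.99797142e+00  9.78733093e+00  7.23123532e+01 -2.08169849e-03
  9.79195639e+01  9.60518628e+01]
```

View pics/w1.png

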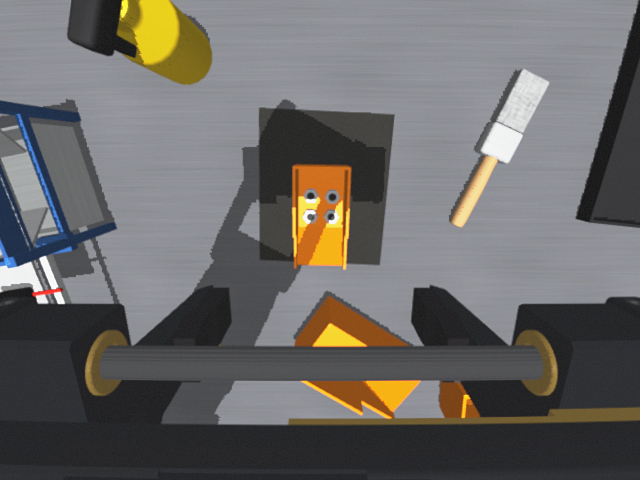

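View pics/w2.png

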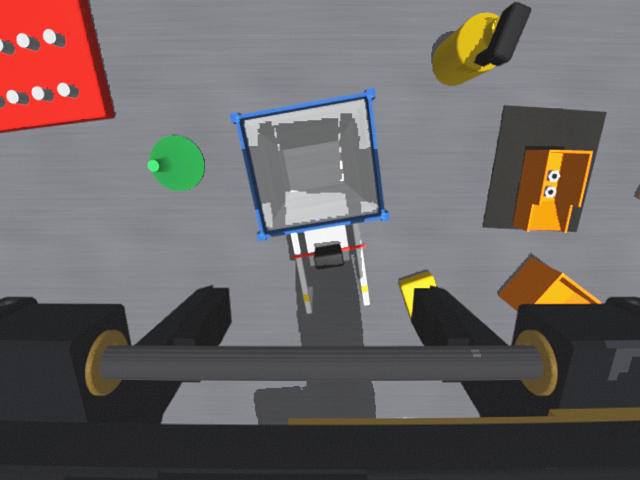

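The wrist view w1 shows the tub nearly square to the view, with its rear top corners at about (293,165) and (351,165), the lip at about y=266, and four nuts near (320,207). In w2 the hopper rim corners are at about (237,118), (371,95), (384,216) and (262,237), the yellow marks at (306,297) and (364,289), and the red pointer line at about y=250. Now I'll measure these.

Run:
```python
from h import *
np.set_printoptions(precision=4,suppress=True)
a=load("pics/w1.npy"); b=load("pics/w2.npy")
def mask(c,lo,hi,box):
    x0,y0,x1,y1=box; m=np.zeros((480,640),np.uint8)
    m[y0:y1,x0:x1]=cv2.inRange(cv2.cvtColor(c["color"],cv2.COLOR_BGR2HSV),lo,hi)[y0:y1,x0:x1]; return m
def big(m): return max(cv2.findContours(m,cv2.RETR_EXTERNAL,cv2.CHAIN_APPROX_NONE)[0],key=cv2.contourArea)
# tub
m=mask(a,(5,120,40),(22,255,255),(270,140,380,280)); c=big(m)
print("tub poly",cv2.approxPolyDP(c,2,True)[:,0].tolist())
P=c[:,0].astype(float)
for nm,sel in (("L",lambda p:p[:,0]<300),("Rr",lambda p:p[:,0]>340)):
    p=P[sel(P)&(P[:,1]>175)&(P[:,1]<225)]; q=plane(a,p,.063); 
    l=np.polyfit(q[:,0],q[:,1],1); print(nm,"y=",l, "yaw",np.degrees(np.arctan(l[0])))
p=P[(P[:,1]<172)&(P[:,0]>300)&(P[:,0]<345)]; q=plane(a,p,.063); l=np.polyfit(q[:,1],q[:,0],1);print("rear x=",l,q.mean(0))
# mat
# station
m=mask(b,(105,120,40),(125,255,255),(220,80,400,250)); c=big(m)
k=cv2.boxPoints(cv2.minAreaRect(c)); ap=cv2.approxPolyDP(c,8,True)[:,0]
print("rim",ap.tolist()); q=plane(b,ap,.16); print(q)
ym=[big(mask(b,(20,120,100),(35,255,255),bx)).mean((0,1)) for bx in((295,285,320,310),(355,278,375,300))]
print(ym); q=plane(b,ym,.09); print("marks",q,"mid",q.mean(0)); d=q[0]-q[1]; print("yaw",np.degrees(np.arctan2(-d[0],d[1])),np.linalg.norm(d))
rm=big(mask(b,(0,150,80),(5,255,255),(285,235,375,265)));q=plane(b,rm[:,0],.09);l=np.polyfit(q[:,1],q[:,0],1);print("red",np.degrees(-np.arctan(l[0])),q.mean(0), plane(b,rm[:,0],.09).min(0),q.max(0))
# handle/bottle
sp=mask(a,(22,120,80),(35,255,255),(80,0,230,100));
```

```text
tub poly [[292, 165], [294, 268], [298, 264], [342, 265], [343, 268], [348, 209], [345, 268], [351, 167], [337, 164]]
L y= [-0.0238 -0.1433] yaw -1.365395133466045
Rr y= [-0.0462 -0.1954] yaw -2.64648706325436
rear x= [0.0209 0.662 ] [ 0.6579 -0.1932  0.063 ]
rim [[374, 88], [230, 114], [258, 240], [389, 218]]
[[0.7211 0.1186 0.16  ]
 [0.6939 0.2827 0.16  ]
 [0.5442 0.2582 0.16  ]
 [0.5724 0.0937 0.16  ]]
[array([306.0455, 297.5455]), array([363.8 , 288.55])]
marks [[0.4325 0.2017 0.09  ]
 [0.4476 0.1119 0.09  ]] mid [0.44   0.1568 0.09  ]
yaw 9.538613092017965 0.09109171189753401
red 10.249306202112654 [0.5143 0.1312 0.09  ] [0.51  0.114 0.09 ] [0.5178 0.1483 0.09  ]
```

```bash
cat >> h.py <<'E'
ST=np.array([.6325,.1887,0]); SY=9.45
TUB=np.array([.605,-.1905,.003]); TY=-1.7
G=np.array([0,0,.018]); LIP=np.array([-.074,0,.033])
def tool(M): return R.from_matrix(M@rot([180,0,0])).as_euler('xyz',degrees=True)
def st(p): return ST+rot([0,0,SY])@np.array(p)
def upright(dz): return TUB+rot([0,0,TY])@G+[0,0,dz], tool(rot([0,0,TY]))
def pour(tilt,lip):   # lip in station frame, front tipped down by tilt
    M=rot([0,-tilt,SY]); return st(lip)+M@(G-LIP), tool(M)
STEPS=[(0,.27),(40,.215),(50,.165),(60,.158),(70,.156),(77,.156)]
E
python3 - <<'E'
from h import *
np.set_printoptions(precision=3,suppress=True)
for dz in(0,.1,.2,.25): print(dz,kinematics.ik(*upright(dz)))
for t,z in STEPS: p=pour(t,[.01,0,z]); print(t,*p,kinematics.ik(*p))
for d in(0,.07): print(kinematics.ik(st([-.125-d,0,.1]),tool(rot([0,0,SY]))))
E
```

```text
0 [-28.181  32.655  90.039  -0.     57.306  63.519]
0.1 [-28.181  24.645  88.287  -0.     67.068  63.519]
0.2 [-28.181  18.63   84.027  -0.     77.342  63.519]
0.25 [-28.181  16.45   80.966  -0.     82.584  63.519]
0 [0.715 0.202 0.255] [180.     0.     9.45] [ 6.688 31.19  62.878 -0.    85.932 87.238]
40 [0.708 0.201 0.251] [180.   -40.     9.45] [  5.596   9.197 100.799   4.934  30.159  82.777]
50 [0.701 0.2   0.212] [180.   -50.     9.45] [  5.228  10.025 110.169  18.216  10.394  69.347]
60 [0.692 0.199 0.215] [180.   -60.     9.45] [  4.84    9.789 116.732 148.118   7.572 -60.651]
70 [0.681 0.197 0.22 ] [180.   -70.     9.45] [  4.457  11.58  121.841 168.304  23.791 -80.985]
77 [0.673 0.195 0.225] [180.   -77.     9.45] [  4.211  14.336 124.406 171.295  36.005 -84.121]
[  5.587  15.22  103.856  -0.     60.924  86.137]
[  4.991   7.063 113.725  -0.     59.212  85.541]
```

Pouring along the station's axis passes close to the wrist singularity (joint 5 near 0). I'll check other pouring headings, which still fit the mouth.

```bash
cat >> h.py <<'E'
def pour(tilt,lip,psi=SY):
    M=rot([0,-tilt,psi]); return st(lip)+M@(G-LIP), tool(M)
E
python3 - <<'E'
from h import *
np.set_printoptions(precision=0,suppress=True)
for psi in(-40,-30,-20,35,45,55):
  print("psi",psi)
  for t,z in [(0,.27),(20,.24),(40,.215),(45,.2),(50,.17),(55,.16),(60,.158),(65,.157),(70,.156),(77,.156)]: print(t,kinematics.ik(*pour(t,[.01,0,z],psi)))
E
```

```text
psi -40
0 [  2.  27.  69.  -0.  84. 132.]
20 [  8.  20.  80. -16.  67. 143.]
40 [ 16.  18.  91. -41.  54. 165.]
45 [ 18.  18.  93. -49.  53. 173.]
50 [  20.   21.   96.  -59.   51. -176.]
55 None
60 None
65 None
70 None
77 None
psi -30
0 [  3.  28.  67.  -0.  85. 123.]
20 [  8.  20.  81. -14.  64. 132.]
40 [ 14.  15.  94. -38.  47. 155.]
45 [ 16.  15.  97. -47.  44. 164.]
50 [ 18.  18. 100. -60.  41. 178.]
55 None
60 None
65 None
70 None
77 None
psi -20
0 [  4.  29.  65.  -0.  85. 114.]
20 [  8.  19.  82. -10.  61. 121.]
40 [ 13.  13.  96. -32.  40. 142.]
45 [ 14.  13. 100. -43.  35. 153.]
50 [ 15.  15. 104. -59.  31. 169.]
55 None
60 None
65 None
70 None
77 [  22.   22.  113.  241.   48. -129.]
psi 35
0 [ 9. 31. 63. -0. 86. 64.]
20 [ 5. 19. 82. 11. 62. 56.]
40 [ -0.  10. 100.  34.  41.  34.]
45 [ -2.   9. 104.  45.  37.  23.]
50 [ -4.  11. 109.  61.  33.   7.]
55 [ -5.  11. 112.  75.  33.  -8.]
60 [ -7.  11. 115.  88.  35. -21.]
65 [ -8.  12. 117.  98.  39. -32.]
70 [-10.  13. 119. 107.  44. -42.]
77 [-12.  16. 122. 116.  52. -52.]
psi 45
0 [10. 30. 64. -0. 85. 55.]
20 [ 5. 19. 82. 14. 64. 45.]
40 [-2. 11. 98. 39. 48. 22.]
45 [ -4.  11. 102.  49.  45.  12.]
50 [ -6.  13. 106.  61.  43.  -1.]
55 [ -8.  13. 109.  72.  44. -13.]
60 [-10.  14. 112.  81.  46. -22.]
65 [-12.  15. 114.  89.  49. -30.]
70 [-13.  16. 116.  95.  53. -38.]
77 [-15.  19. 118. 103.  60. -47.]
psi 55
0 [11. 29. 66. -0. 85. 46.]
20 [ 4. 19. 82. 17. 67. 34.]
40 [-4. 13. 96. 42. 55. 11.]
45 [-6. 13. 99. 50. 54.  3.]
50 [ -8.  15. 103.  60.  52.  -8.]
55 [-10.  16. 106.  68.  53. -16.]
60 [-12.  17. 108.  75.  56. -24.]
65 [-14.  18. 109.  81.  59. -30.]
70 [-16.  20. 111.  86.  63. -36.]
77 [-18.  23. 112.  93.  69. -43.]
```

Run:
```python
from h import *
open_jaws(); r.move_pose(*upright(.12)); r.servo_line(upright(0)[0],v=.12)
print(get_ft_force()); grab(30); r.wait(.2)
print("grip",get_gripper_width()*88,get_gripper_force(),get_tcp_pos(),get_clock())
r.servo_line(upright(.04)[0],v=.08); print(get_ft_force())
c=snap("wrist","pics/w3.png")
r.servo_line(upright(.25)[0],v=.2); print(get_gripper_width()*88,get_clock())
```

```text
[-0.53461746  0.02134892  0.78574117]
grip 65.99383539448684 29.964382106554694 [ 0.60532332 -0.19064949  0.02156034] 7.9
[-0.21654653  0.30291196 -1.79125597]
65.61256033121205 9.8
```

View pics/w3.png

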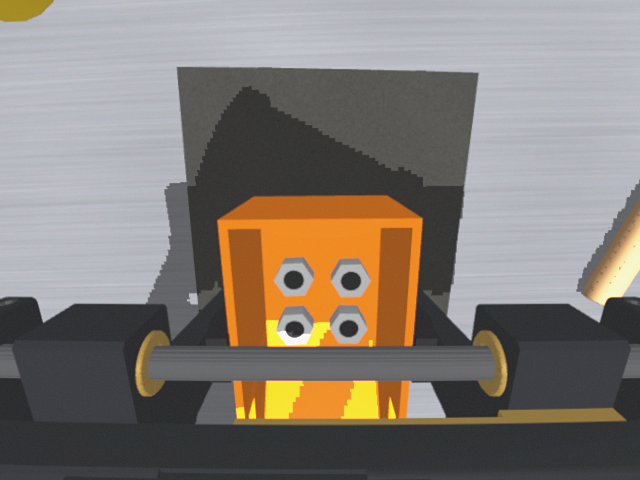

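The tub is held level with all four nuts inside, at about (294,278), (350,278), (295,327) and (348,327). Next is the pour.

Run:
```python
from h import *
L=lambda z:[.015,.01,z]
r.move_pose(*pour(0,L(.28),35))
for t,z,v in [(20,.25,.1),(40,.215,.1),(50,.175,.05),(60,.158,.05),(70,.156,.05),(77,.156,.05)]:
    p,o=pour(t,L(z),35); 
    (r.move_pose(p,o) if t<=40 else r.servo_line(p,o,v=v))
    print(t,get_clock(),get_ft_force().round(1) if hasattr(get_ft_force(),'round') else get_ft_force())
r.wait(.6); print(get_tcp_pos()-p)
s=snap("scene","pics/s2.png"); d=snap("side","pics/d2.png")
def crop(c,x,y,w=160,h=120): return cv2.resize(c["color"][y:y+h,x:x+w],None,fx=2.5,fy=2.5,interpolation=cv2.INTER_CUBIC)
cv2.imwrite("pics/c2.png",np.hstack([crop(s,320,150),crop(d,180,190)]))
```

```text
20 11.925 [ 0.4 -0.2 -2.5]
40 12.3917 [ 0.6  0.3 -1.5]
50 13.1417 [ 0.2  0.7 -1.9]
60 13.7167 [ 0.3  0.4 -0.8]
70 14.2 [ 1.   0.2 -0.2]
77 14.5333 [ 0.6 -0.  -1.6]
[4.38699554e-06 4.05720588e-05 3.49622506e-05]
```

View pics/c2.png

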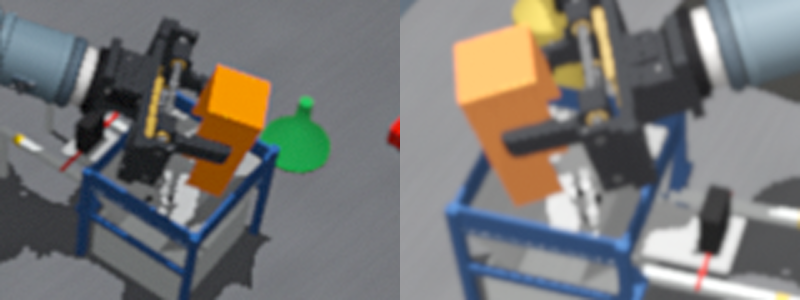

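Both views show the tub tipped over the mouth, clear of the rim, with nuts on the hopper floor around crop (172,195) and (585,205). I'll reverse the path, check from above that the tub is empty, and put it back.

Run:
```python
from h import *
L=lambda z:[.015,.01,z]
for t,z in [(70,.165),(55,.18),(40,.22)]: r.servo_line(*pour(t,L(z),35),v=.06)
r.move_pose(*pour(0,L(.28),35)); r.wait(.2)
c=snap("wrist","pics/w4.png"); s=snap("scene","pics/s3.png")
r.move_pose(*upright(.25)); c2=snap("wrist","pics/w5.png"); d=snap("side","pics/d3.png"); s=snap("scene","pics/s4.png")
def crop(c,x,y,w=160,h=120): return cv2.resize(c["color"][y:y+h,x:x+w],(400,300),interpolation=cv2.INTER_CUBIC)
cv2.imwrite("pics/c3.png",np.vstack([np.hstack([crop(s,320,150),crop(d,180,190)]),np.hstack([crop(c2,160,160,320,240),crop(c,160,160,320,240)])]))
print(get_clock())
```

```text
19.9833
```

View pics/c3.png

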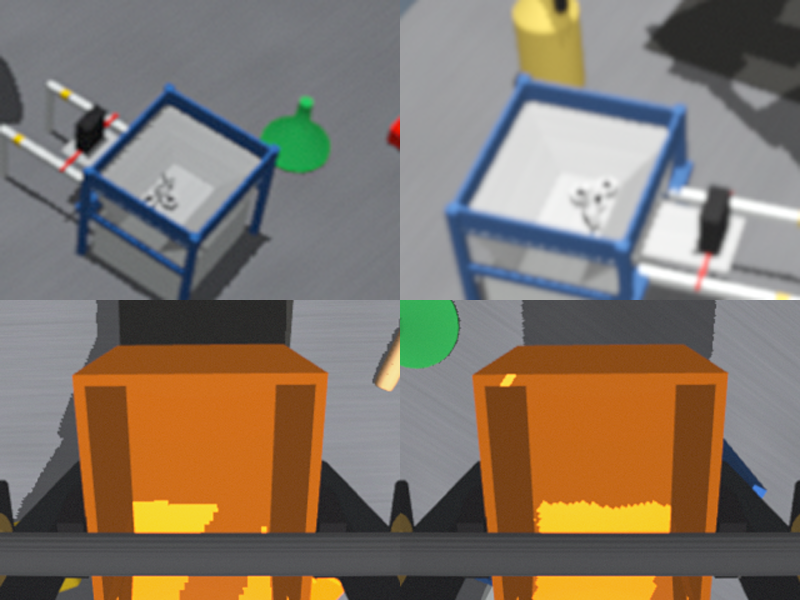

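The tub is empty and the nuts lie in the hopper outlet. I'll put the tub down, let go, and go to the handle.

Run:
```python
from h import *
r.servo_line(upright(.03)[0],v=.2); r.servo_line(upright(.0005)[0],v=.04); r.wait(.2); print(get_ft_force())
open_jaws(); r.wait(.2); r.servo_line(upright(.15)[0],v=.12); r.wait(.2)
c=snap("wrist","pics/w6.png"); 
o=tool(rot([0,0,SY]))
r.move_pose(st([-.125,0,.25]),o); r.wait(.3); w=snap("wrist","pics/w7.png"); d=snap("side","pics/d4.png")
cv2.imwrite("pics/c4.png",np.hstack([cv2.resize(c["color"],(400,300)),cv2.resize(w["color"],(400,300))]))
m=cv2.inRange(cv2.cvtColor(w["color"],cv2.COLOR_BGR2HSV),(0,150,80),(5,255,255)); 
q=plane(w,cv2.findNonZero(m)[:,0],.09); q=(q-ST)@rot([0,0,SY]); q=q[(abs(q[:,0]+.125)<.03)&(abs(q[:,1])<.07)]; print("red st",np.median(q,0),q.min(0),q.max(0)); print(get_clock())
```

```text
[-1.27329886  0.428605    1.8070241 ]
red st [-0.12561918  0.02219659  0.09      ] [-0.12762959 -0.05456779  0.09      ] [-0.12366579  0.05449213  0.09      ]
26.4917
```

View pics/c4.png

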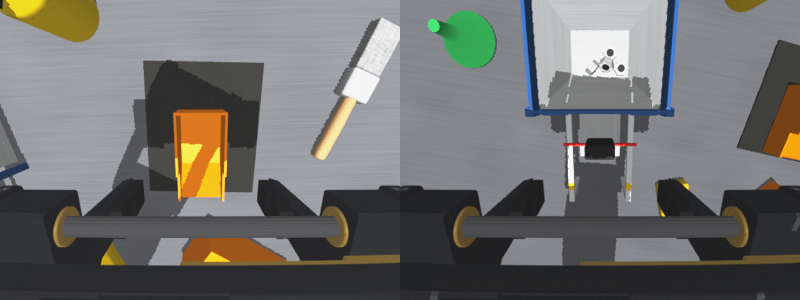

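The tub stands upright on its mat. The handle is centred under the gripper, with the red line at station x = -0.1256 and symmetric in y.

Run:
```python
from h import *
o=tool(rot([0,0,SY]))
r.servo_line(st([-.125,0,.15]),v=.12); r.servo_line(st([-.125,0,.099]),v=.05); print(get_ft_force())
grab(50); r.wait(.3); print("w",get_gripper_width()*88,get_gripper_force(),get_ft_force())
a=(get_tcp_pos()-ST)@rot([0,0,SY]); print(a)
r.servo_line(st([-.195,0,.099]),v=.05); r.wait(1.0)
print((get_tcp_pos()-ST)@rot([0,0,SY])-a,get_ft_force(),get_gripper_width()*88)
w=snap("wrist","pics/w8.png"); d=snap("side","pics/d5.png"); s=snap("scene","pics/s5.png")
hsv=lambda c:cv2.cvtColor(c["color"],cv2.COLOR_BGR2HSV)
for c in(d,s,w):
    for nm,lo,hi in(("red",(0,120,80),(6,255,255)),("yel",(18,100,100),(35,255,255))):
        q=plane(c,cv2.findNonZero(cv2.inRange(hsv(c),lo,hi))[:,0],.09); q=(q-ST)@rot([0,0,SY])
        for sg in(-1,1):
            k=q[(abs(q[:,0]+.17)<.06)&(abs(q[:,1]-sg*.046)<.012)]
            if len(k): print(nm,sg,k.mean(0)[:2],len(k))
def crop(c,x,y,w=160,h=120): return cv2.resize(c["color"][y:y+h,x:x+w],(400,300),interpolation=cv2.INTER_CUBIC)
cv2.imwrite("pics/c5.png",np.vstack([np.hstack([crop(s,300,150),crop(d,200,220)]),np.hstack([crop(w,0,0,640,480),crop(s,220,260)])]))
print(get_clock())
```

```text
[ 0.62337991 -0.41922671  0.52114522]
w 39.4720520047525 49.98470764956437 [ 0.64543945  5.25398596 -0.22464338]
[-0.1250456   0.00062041  0.09896629]
[-6.87423060e-02  7.71827486e-05  1.81440236e-05] [ 5.61584904  8.11313195 -7.67240681] 39.42880870511129
red 1 [-0.1939312   0.03764476] 6
yel 1 [-0.19760234  0.05158955] 14
red -1 [-0.1974274  -0.03937556] 2
yel -1 [-0.19138714 -0.05175108] 2
yel 1 [-0.19298394  0.04544689] 1
red -1 [-0.19458259 -0.0482503 ] 273
red 1 [-0.19453414  0.04841169] 274
yel -1 [-0.19397528 -0.046114  ] 175
yel 1 [-0.19411326  0.04643239] 167
32.4333
```

View pics/c5.png

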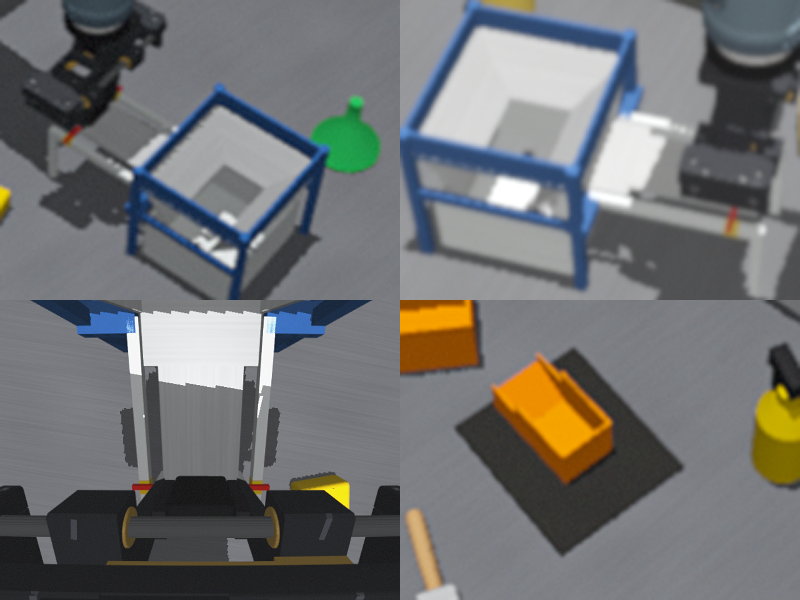

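The red pointer sits within 1 mm of the middle of the marks, the outlet is empty and the handle is firmly held. I'm handing it in.

```bash
python3 -c "
from cell import *
print(hand_in())"
```

```text
the job is handed in; nothing more can be done
None
```

The job is handed in at about 32 s: the tub was emptied into the hopper and stands upright, released, on its mat; the arm is holding the gate with the pointer within 1 mm of the middle of the marks; and the outlet is clear, though I did not get a clear view of the nuts in the basket.

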